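Tune the pantry radio to the green sticker

TASK

Tune the little blue radio to the station with the green sticker: roll the black thumbwheel on its top with a fingertip until the red pointer stands over the green sticker on the dial. Leave the white volume wheel as it is, and take the hand off the radio when done.

Things in the scene. Friction and masses are not known exactly. Their poses are not given: they have to be found in the camera images.
- radio: Fixed blue radio, 90 (its x) x 240 (y) x 110 mm tall, flat top. Origin under its centre, z up, speaker face to -x. Two thumbwheels stand 9 mm out of the top at x = -21: black tuning wheel at y = -70, white volume wheel at y = +70. At x = +21 a flush cream dial, 30 x 170 mm, runs along y, with a red pointer, a green and a yellow sticker
- tuning_top (a point): Top of the black rubber tuning wheel (44 mm across, round tyre 18 wide, axle along the radio's x), 119 mm above the base. Only 9 mm stand out: too low to pinch; press a fingertip on top and draw it along the radio's y. Sprung: sinks up to 5 mm, this point with it (1.4 N to start, 4.9 N at 5 mm; 3 to 4 mm is enough to roll it). Stays where left; stops at the ends. Axes as the radio's
- pointer_mid (a point): Middle of the red pointer, a 3 x 30 mm bar across the dial, 6 mm above the radio's top (it dips with the pressed wheel). Geared to the wheel, it moves the same way as the wheel's top: 2 mm along the radio's y per 1 mm of rim travel (44 mm per rad). Starts within 10 mm of the dial's middle; travels 75 mm to either side. Axes as the radio's
- green_sticker: Green sticker on the dial, 22 mm along the radio's y, 20 mm across; origin at its centre, axes as the radio's. It lies 36 to 52 mm to one side or the other of the dial's middle, a like yellow sticker on the other side
- volume_wheel (a joint): Angle of the white volume thumbwheel (rad), same size as the tuning wheel but not sprung; 0 at the start, to be left there

How it is judged:
By the outcome, as a careful person would: the job done as asked, in the order asked, and still so for the second after the job is handed in, with the robot touching nothing.
It also fails if it takes over 32 s, if anything falls off the work surface, if the arm or the gripper's body presses on something with over 40 N, if the wrist force passes 120 N, or if a joint passes its speed limit or range.

ROBOT

A 6-joint arm with a two-finger parallel gripper is mounted at the origin on the work surface. World frame = base frame: x ahead of the robot, y to its left, z up, the work surface at z = 0. Lengths are in m, angles in rad, forces in N, time in s.
With the tool pointing down it reaches from about 0.25 to 0.775 m from the base axis. Payload 4 kg.
Tool frame: the origin (TCP) lies where the fingers leave the gripper's body, on its centre line; the fingertips stand 97 mm ahead of it and the grasp point (between the pads) lies 78 mm ahead of it; z points along the fingers, x is the direction in which the jaws open and shut, and the axes are right-handed (so a half turn about z gives the same grasp; the last joint's range is limited). The gripper opens to 94 mm and grips with 3 to 60 N. Pads are 16 mm wide; open, the fingers measure 119 mm over their backs; the gripper's body (75 mm by 177 mm) begins 78 mm behind the grasp point.
Start: joints at [-1.242, 0.087, 1.371, -0, 1.684, -0.103], TCP at [0.23, -0.5, 0.303] pointing down, gripper open.
Joint ranges: [-3.1, 3.1], [-0.76, 2.03], [0.27, 2.55], [-1.08, 4.22], [0.17, 2.65], [-2.57, 2.57]. Speed limits (rad/s): [2.79, 2.79, 3.14, 3.14, 3.14, 3.14].

INTERFACE

Orientations are given as [roll, pitch, yaw] about the fixed x, y, z axes, in that order (R = Rz(yaw) Ry(pitch) Rx(roll)).
In Python, from bench import * gives the robot as it stands.
- The arm moves only by the tool jog_arm, never from a script. Its argument "moves" is a list of rows, each a list of 7 numbers: the turn, a rotation vector about the world's x, y, z in rad, then the shift along the world's x, y, z in mm, then the finger opening in mm, from 0 to 94. In form: [[rx, ry, rz, tx, ty, tz, fingers], ...]. A call has 1 to 12 rows; each row shifts and turns the commanded pose from where the row before left it; what a row does not reach is not made up. A row lasts 1/8 s, in which the tool goes at most 62.5 mm and 10.7 degrees, less where a joint would pass 70% of its speed; a pose out of reach is approached as far as the arm can. A call is refused whole if a number of a shift passes 62.5 or a number of a turn 0.188, either way. A call with a gripper value outside its range is refused whole. The fingers move at their own pace and stop on an object; the grip force is fixed at half the most. Time passes only in rows, so rows that do not move let the fingers close. It gives the time, the measured TCP pose, the force and the opening at its end, in the units of the state.
- get_obs(): the state, without advancing time (a new reading comes with each control period).
- snapshot(name): name is "scene" or "top" or "wrist"; returns the picture (480x640x3 uint8, red, green, blue); there is no depth.
- get_calibration(name): a dict with "camera_matrix" (3x3 intrinsics, pixels), "R" (3x3) and "t" (3): a world point X has camera coordinates R X + t. Camera axes: x right, y down, z forward; pixel columns grow to the right and rows downward; lengths in m; the calibration is good to about 2 mm. A picture is of the moment at which its call begins: read the wrist's pose just before it. get_calibration takes no time and is no camera call; for the wrist camera it gives the pose at the moment of the call.
- close_job(): hands the job in, once; it reports no verdict.
Trained networks look in the newest picture that a camera, given by its name, has taken for a name from the list of things; names that differ only in an ending like _2 or _b are one class to them, and where a whole thing is asked for, a point or a joint stands for the part that bears it (a point fixed in the world has none). Each returns a list of dicts, best first, with "conf" (0 to 1); they miss things now and then, are a little off and sometimes report something else, mostly with a low value. They report only what shows in the picture. A call takes as long as a camera call.
- look_for(label, camera): "bbox" ([left, top, right, bottom] in pixels, round what is visible of it).
The state is a dict: "time": time; "joint_positions": joint angles; "qvel": joint speeds; "joint_torque": joint torques, N m; "tool_pos": TCP position; "ee_rot": TCP orientation; "wrist_force": force on the tool from outside, world axes, zero at the start; "wrist_torque": the same for the moment, N m; "width": finger opening in m.
Only numpy, scipy, OpenCV 4.12 (cv2) and the standard library are available. Lean on these libraries where they do the work, as an engineer would, in place of code of your own. Each camera call takes 0.05 s, during which the arm holds its last target.

## Working session

There is one attempt and no reset: what is moved stays moved. The work goes in short steps, Python scripts to look and compute and a tool call to move; the robot and the scene stay as the last step left them, time stands still between calls to the robot, and variables do not carry over. Pictures are saved under pics/ and viewed, and the job is handed in when it is done.

Besides the shell and the picture viewer there is one more tool, called after "Emit:" in YAML: its name, and indented under it one key for each argument. jog_arm: Moves the arm, as the interface text tells. Its arguments: {"type":"object","properties":{"moves":{"type":"array","items":{"type":"array","items":{"type":"number"}}}},"required":["moves"]}

```bash
mkdir -p pics
python3 - <<'E'
from bench import *
import cv2,numpy as np
print(get_obs())
for n in ["scene","top"]:
    im=snapshot(n); cv2.imwrite(f"pics/{n}0.png",im[:,:,::-1])
    for l in ["radio","tuning_top","pointer_mid","green_sticker","volume_wheel"]:
        print(n,l,[(np.round(d["bbox"]),round(d["conf"],2)) for d in look_for(l,n)][:2])
    c=get_calibration(n); print(c)
E
```

```text
{'time': 0.0, 'joint_positions': array([-1.24207565e+00,  8.79580329e-02,  1.37223525e+00, -3.78906081e-05,
        1.68361968e+00, -1.03106417e-01]), 'qvel': array([ 0.00020829, -0.00103516,  0.00011893, -0.00077814, -0.00174046,
       -0.00147273]), 'joint_torque': array([-1.46758972e-03, -3.40186286e+01, -3.02426112e+01,  7.17067136e-02,
        3.30281421e-02, -1.69316968e-04]), 'tool_pos': array([ 0.23006603, -0.49919681,  0.30151194]), 'ee_rot': array([-3.14140159e+00,  2.21239102e-03, -1.13897324e+00]), 'wrist_force': array([-0.32243229,  0.68360641,  0.68515215]), 'wrist_torque': array([-0.00782913, -0.02357076, -0.00416989]), 'width': 0.09396158487196273}
scene radio [(array([208., 155., 399., 281.]), 0.64)]
scene tuning_top [(array([238., 191., 312., 212.]), 0.84)]
scene pointer_mid []
scene green_sticker [(array([258., 212., 280., 233.]), 0.62)]
scene volume_wheel [(array([334., 167., 358., 181.]), 0.49)]
{'camera_matrix': array([[496.47907332,   0.        , 315.56940521],
       [  0.        , 496.47907332, 229.81820842],
       [  0.        ,   0.        ,   1.        ]
[... 251 characters left out ...]
, 0.59), (array([226., 211., 456., 329.]), 0.56)]
top tuning_top [(array([333., 238., 425., 288.]), 0.57)]
top pointer_mid [(array([264., 291., 297., 310.]), 0.74), (array([333., 237., 337., 265.]), 0.5)]
top green_sticker [(array([375., 234., 394., 255.]), 0.61)]
top volume_wheel [(array([263., 291., 298., 309.]), 0.57)]
{'camera_matrix': array([[590.89615212,   0.        , 318.97960171],
       [  0.        , 590.89615212, 243.72591845],
       [  0.        ,   0.        ,   1.        ]]), 'R': array([[-0.02218805, -0.99936548, -0.02786281],
       [-0.99747014,  0.02401142, -0.06690875],
       [ 0.06753532,  0.02630774, -0.99736998]]), 't': array([-0.05050029,  0.53195799,  0.71808247])}
```

View pics/scene0.png

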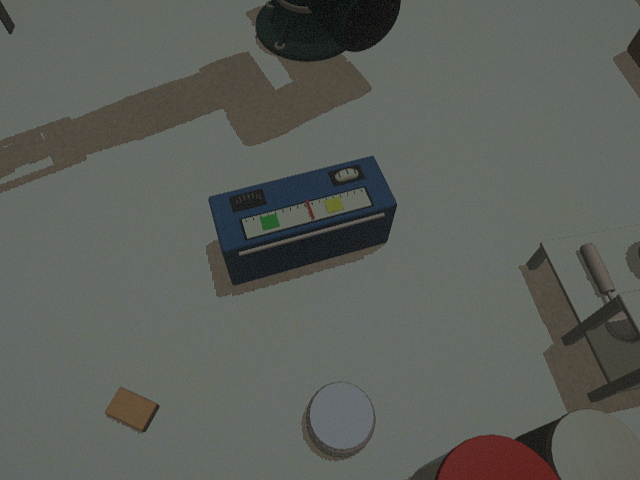

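View pics/top0.png

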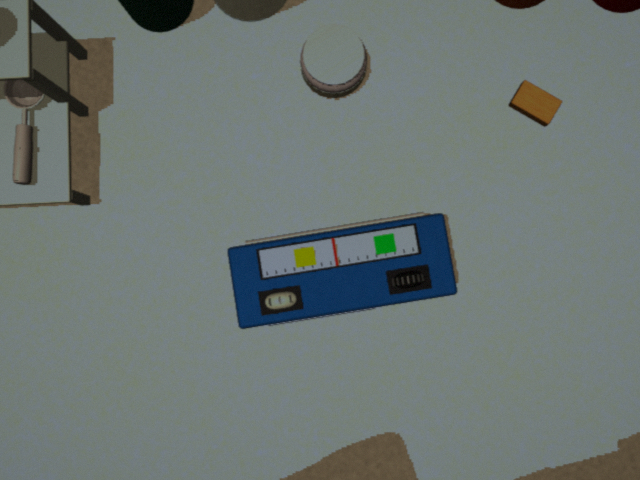

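The top view shows the radio's top with corners at about (229,248), (444,213), (457,293) and (240,328). The red pointer is at (335,252), green at (385,244), yellow at (305,257), the black wheel at (409,279) and the white wheel at (281,300). So green lies on the tuning-wheel (-y) side.

```bash
cat > h.py <<'E'
from bench import *
import cv2,numpy as np
def ray(c,uv,z):
    K,R,t=c["camera_matrix"],c["R"],c["t"]
    o=-R.T@t; d=R.T@np.linalg.inv(K)@np.array([uv[0],uv[1],1.]); return o+d*(z-o[2])/d[2]
def blobs(im,roi):
    l,t,r,b=roi; a=im[t:b,l:r].astype(int); R,G,B=a[...,0],a[...,1],a[...,2]
    m={"red":(R>110)&(G<0.55*R)&(B<0.6*R),"green":(G>90)&(R<0.5*G)&(B<.6*G),"yellow":(R>110)&(G>110)&(B<0.5*R)}
    o={}
    for k,v in m.items():
        ys,xs=np.nonzero(v); o[k]=(xs.mean()+l,ys.mean()+t,len(xs)) if len(xs) else None
    return o
def measure(n,im,roi,c=None):
    c=c or get_calibration(n); b=blobs(im,roi); 
    return b,{k:ray(c,v[:2],.116 if k=="red" else .110) for k,v in b.items() if v}
E
python3 - <<'E'
from h import *
from scipy.optimize import least_squares
for n,roi,cor in [("top",(225,205,460,330),[(229,248),(444,213),(457,293),(240,328)]),("scene",(208,155,399,283),[(373,157),(209,196),(226,252),(395,205)])]:
    im=cv2.imread(f"pics/{n}0.png")[:,:,::-1]; c=get_calibration(n)
    b,p=measure(n,im,roi); print(n,b)
    P=np.array([ray(c,q,.110) for q in cor])[:,:2]; 
    print(P.round(4).tolist(), [np.linalg.norm(P[i]-P[i-1]).round(4) for i in range(4)])
    M=np.array([[45,120],[45,-120],[-45,-120],[-45,120]])/1e3 if n=="top" else np.array([[-45,120],[-45,-120],[45,-120],[45,120]])/1e3
    f=lambda v:(M@np.array([[np.cos(v[2]),np.sin(v[2])],[-np.sin(v[2]),np.cos(v[2])]])+v[:2]-P).ravel()
    s=least_squares(f,[*P.mean(0),0]); v=s.x; print("pose",v,"res",(s.fun*1e3).round(1))
    Rm=np.array([[np.cos(v[2]),-np.sin(v[2])],[np.sin(v[2]),np.cos(v[2])]])
    for k,q in p.items(): print(k,q.round(4),"local",((q[:2]-v[:2])@Rm*1e3).round(1))
    print("wheel",Rm@[-.021,-.070]+v[:2],"vol",Rm@[-.021,.070]+v[:2],"ydir",Rm[:,1])
E
```

```text
top {'red': (np.float64(334.62295081967216), np.float64(251.18032786885246), 61), 'green': (np.float64(384.45901639344265), np.float64(243.5846994535519), 366), 'yellow': (np.float64(304.6175637393768), np.float64(256.45609065155804), 353)}
[[0.522, 0.033], [0.5545, -0.2015], [0.4678, -0.2123], [0.4352, 0.0221]] [np.float64(0.0875), np.float64(0.2368), np.float64(0.0873), np.float64(0.2366)]
pose [ 0.49487288 -0.08966057  0.13610644] res [ 1.1  2.3  1.3 -0.9 -1.2 -2.4 -1.2  1. ]
red [ 0.5155 -0.082   0.116 ] local [21.5  4.8]
green [ 0.5228 -0.1362  0.11  ] local [ 21.4 -49.9]
yellow [ 0.5109 -0.0493  0.11  ] local [21.3 37.8]
wheel [ 0.48356515 -0.16186262] vol [ 0.46456903 -0.02315737] ydir [-0.1356866   0.99075181]
scene {'red': None, 'green': (np.float64(270.51851851851853), np.float64(220.48148148148147), 27), 'yellow': None}
[[0.4413, 0.0221], [0.47, -0.2105], [0.5589, -0.1951], [0.5256, 0.0321]] [np.float64(0.0849), np.float64(0.2343), np.float64(0.0902), np.float64(0.2296)]
pose [ 0.49895699 -0.08787229  0.13531659] res [-3.1  2.9  0.6 -2.4  0.9 -5.6  1.7  5. ]
green [ 0.5221 -0.1343  0.11  ] local [ 16.6 -49.1]
wheel [ 0.48759224 -0.16006539] vol [ 0.46870567 -0.02134517] ydir [-0.13490402  0.99085867]
```

Emit:
jog_arm:
  moves:
    - [0,0,-0.03,25.4,34.5,-5,0]
    - [0,0,-0.03,25.4,34.5,-5,0]
    - [0,0,-0.03,25.4,34.5,-5,0]
    - [0,0,-0.03,25.4,34.5,-5,0]
    - [0,0,-0.03,25.4,34.5,-5,0]
    - [0,0,-0.03,25.4,34.5,-5,0]
    - [0,0,-0.03,25.4,34.5,-5,0]
    - [0,0,-0.03,25.4,34.5,-5,0]
    - [0,0,-0.03,25.4,34.5,-5,0]
    - [0,0,-0.03,25.4,34.5,-5,0]
    - [0,0,0,0,0,0,0]

```text
time: 1.98
tool_pos: [0.485, -0.1524, 0.2521]
ee_rot: [3.141, 0.001, -1.435]
wrist_force: [-0.5, -0.4, -0.8]
width: 0.0005
```

Run:
```python
from h import *
o=get_obs(); print(o["time"],o["tool_pos"],o["ee_rot"],o["wrist_force"],o["width"])
for n in ["scene","top","wrist"]:
    im=snapshot(n); cv2.imwrite(f"pics/{n}1.png",im[:,:,::-1])
c=get_calibration("wrist");print(c)
```

```text
1.975 [ 0.48504901 -0.15240643  0.25214811] [ 3.14094244e+00  8.96848270e-04 -1.43454608e+00] [-0.50898056 -0.3676656  -0.77130341] 0.0005454820994605475
{'camera_matrix': array([[362.75816443,   0.        , 318.31403391],
       [  0.        , 362.75816443, 243.97670459],
       [  0.        ,   0.        ,   1.        ]]), 'R': array([[ 0.13222475, -0.99121857,  0.00153793],
       [-0.96540681, -0.12842947,  0.22692635],
       [-0.2247361 , -0.03149001, -0.97391071]]), 't': array([-0.21790602,  0.43497881,  0.44321429])}
```

View pics/wrist1.png

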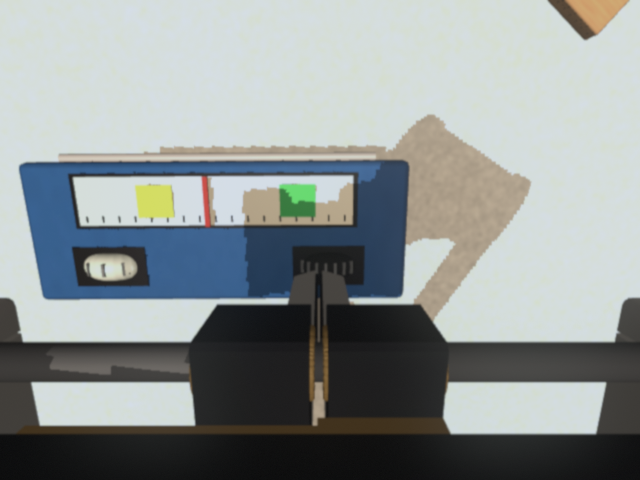

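View pics/scene1.png

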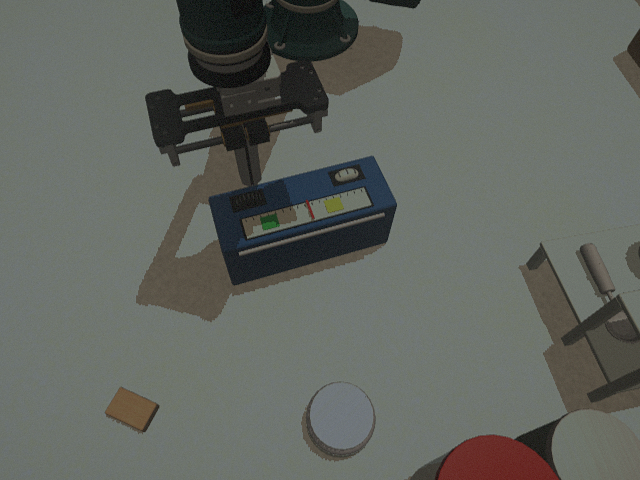

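View pics/top1.png

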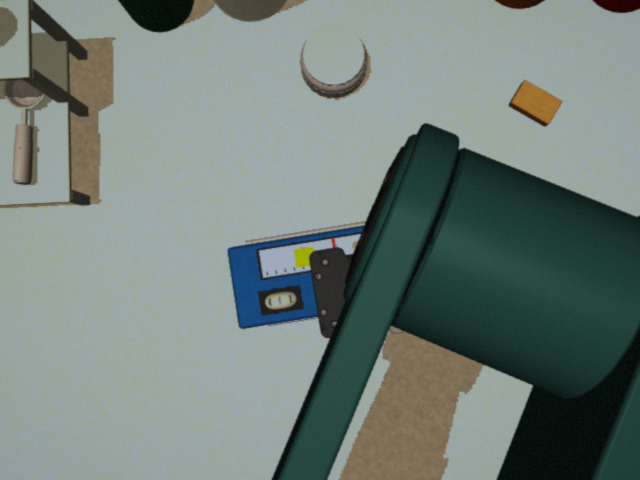

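The wrist view shows the pointer at about (206,201), green at (298,200), the black wheel at about (328,266) and the volume wheel at (110,267). It sees everything I need while the hand is working.

```bash
cat >> h.py <<'E'
YD=np.array([-0.1355,0.9908]); C0=np.array([0.4955,-0.0893])
def loc(p): 
    d=p[:2]-C0; return np.array([d@np.array([YD[1],-YD[0]]),d@YD])*1e3
def status(name=None,dip=0):
    o=get_obs(); c=get_calibration("wrist"); im=snapshot("wrist")
    if name: cv2.imwrite(f"pics/{name}.png",im[:,:,::-1])
    b,p=measure("wrist",im,(10,100,420,300),c)
    print("t",o["time"],o["tool_pos"].round(4),"F",o["wrist_force"].round(1))
    for k,q in p.items(): print(k,np.round(b[k],1),loc(q).round(1))
    tip=o["tool_pos"]; print("tool local",loc(tip).round(1),"tipz",(tip[2]-.097).round(4))
    if "red" in p and "green" in p: print("red-green y:",(loc(p["red"])-loc(p["green"]))[1].round(1))
E
python3 - <<'E'
from h import *
status("w2")
c=get_calibration("wrist")
for uv,z in [((328,266),.112),((293,247),.11),((364,247),.11),((293,285),.11),((364,285),.11),((110,267),.119),((22,164),.11),((408,163),.11),((403,297),.11),((44,298),.11)]: print(uv,loc(ray(c,uv,z)).round(1))
E
```

```text
t 2.125 [ 0.4839 -0.155   0.2529] F [ 0.3 -0.1  0.4]
red [205.  201.5 210. ] [20.4  4.1]
green [296.2 199.8 954. ] [ 20.5 -50.2]
yellow [153.7 200.7 992. ] [20.3 37.4]
tool local [-20.4 -63.6] tipz 0.1559
red-green y: 54.3
(328, 266) [-21.4 -70.1]
(293, 247) [ -9.4 -47.9]
(364, 247) [ -9.6 -92.9]
(293, 285) [-34.8 -47.4]
(364, 285) [-35.  -93.5]
(110, 267) [-19.4  64.3]
(22, 164) [ 42.6 113.8]
(408, 163) [  42.2 -118.1]
(403, 297) [ -43.4 -119.3]
(44, 298) [-43.  115.6]
```

Run:
```python
import cv2
im=cv2.imread("pics/w2.png"); cv2.imwrite("pics/w2c.png",cv2.resize(im[225:345,240:420],None,fx=4,fy=4,interpolation=cv2.INTER_CUBIC))
```

```text
(no output)
```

View pics/w2c.png

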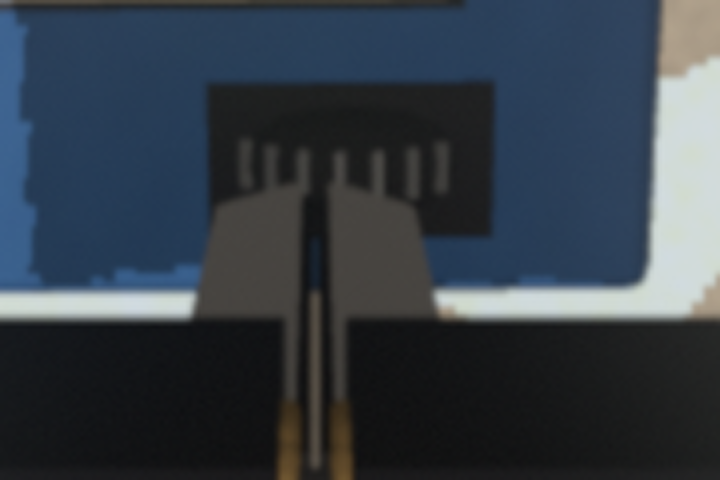

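Emit:
jog_arm:
  moves:
    - [0,0,0,-1,0,-20,0]
    - [0,0,0,0,0,-13,0]
    - [0,0,0,0,0,-4,0]
    - [0,0,0,0,0,-3.4,0]
    - [0,0,0,0,0,0,0]
    - [0,0,0,0,0,0,0]

```text
time: 2.92
tool_pos: [0.4834, -0.1547, 0.2131]
ee_rot: [-3.141, -0.001, -1.439]
wrist_force: [-2.2, -0.0, 3.4]
width: 0.0002
```

Run:
```python
from h import *
status("w3")
```

```text
t 2.925 [ 0.4834 -0.1547  0.2131] F [-2.2 -0.   3.4]
red [183.2 208.7 338. ] [20.9  3.1]
green [ 292.8  207.9 1404. ] [ 20.4 -50.4]
yellow [ 119.7  208.6 1512. ] [20.3 37.5]
tool local [-20.8 -63.1] tipz 0.1161
red-green y: 53.4
```

Emit:
jog_arm:
  moves:
    - [0,0,0,0.3,-2,-0.6,0]
    - [0,0,0,0.4,-3,0,0]
    - [0,0,0,0.4,-3,0,0]
    - [0,0,0,0.4,-3,0,0]
    - [0,0,0,0.4,-3,0,0]
    - [0,0,0,0,0,0,0]

```text
time: 3.72
tool_pos: [0.4854, -0.1692, 0.2118]
ee_rot: [-3.141, -0.001, -1.439]
wrist_force: [-0.6, -1.1, 2.9]
width: 0.0009
```

Run:
```python
from h import *
status("w4")
```

```text
t 3.725 [ 0.4854 -0.1692  0.2118] F [-0.6 -1.1  2.9]
red [213.5 208.4 317. ] [ 21.2 -27. ]
green [ 262.9  208.3 1465. ] [ 20.4 -50.1]
yellow [  89.2  209.  1561. ] [20.4 37.4]
tool local [-20.8 -77.8] tipz 0.1148
red-green y: 23.2
```

Emit:
jog_arm:
  moves:
    - [0,0,0,0,0,10,0]
    - [0,0,0,0,0,5,0]
    - [0,0,0,-1.8,13,0,0]
    - [0,0,0,0,0,0,0]

```text
time: 4.28
tool_pos: [0.483, -0.1543, 0.2264]
ee_rot: [3.141, 0.001, -1.438]
wrist_force: [-0.5, -0.1, 0.1]
width: 0.0001
```

Run:
```python
from h import *
status("w5")
```

```text
t 4.275 [ 0.483  -0.1543  0.2264] F [-0.5 -0.1  0.1]
red [246.1 204.6 268. ] [ 20.7 -24.6]
green [ 295.8  204.1 1161. ] [ 20.2 -50.4]
yellow [ 134.   204.2 1293. ] [20.3 37.5]
tool local [-21.2 -62.7] tipz 0.1294
red-green y: 25.8
```

Emit:
jog_arm:
  moves:
    - [0,0,0,0,0,-8,0]
    - [0,0,0,0,0,-4,0]
    - [0,0,0,0,0,-2.5,0]
    - [0,0,0,0,0,0,0]
    - [0,0,0,0.4,-3.1,0,0]
    - [0,0,0,0.4,-3.1,0,0]
    - [0,0,0,0.4,-3.1,0,0]
    - [0,0,0,0.4,-3.1,0,0]
    - [0,0,0,0,0,0,0]
    - [0,0,0,0,0,0,0]

```text
time: 5.58
tool_pos: [0.485, -0.1684, 0.2123]
ee_rot: [-3.141, -0.001, -1.439]
wrist_force: [-1.6, -1.0, 3.4]
width: 0.0004
```

Run:
```python
from h import *
status("w6")
```

```text
t 5.575 [ 0.485  -0.1684  0.2123] F [-1.6 -1.   3.4]
red [267. 208. 303.] [ 21.  -52.1]
green [ 264.2  207.9 1072. ] [ 20.2 -49.8]
yellow [  93.2  208.1 1556. ] [20.5 36.6]
tool local [-21.1 -77. ] tipz 0.1153
red-green y: -2.2
```

Emit:
jog_arm:
  moves:
    - [0,0,0,0,0,8,0]
    - [0,0,0,0,0,12,0]
    - [0,0,0,0,0,0,0]
    - [0,0,0,0,0,0,0]

```text
time: 6.12
tool_pos: [0.4849, -0.1678, 0.2322]
ee_rot: [3.142, 0.0, -1.439]
wrist_force: [0.9, 0.4, -0.3]
width: 0.0002
```

Run:
```python
from h import *
status("w7")
```

```text
t 6.125 [ 0.4849 -0.1678  0.2322] F [ 0.9  0.4 -0.3]
red [269.5 203.6 241. ] [ 20.7 -49.9]
green [271.9 202.5 868. ] [ 20.5 -50.4]
yellow [ 115.   203.3 1252. ] [20.4 37.2]
tool local [-21.2 -76.3] tipz 0.1352
red-green y: 0.5
```

View pics/w7.png

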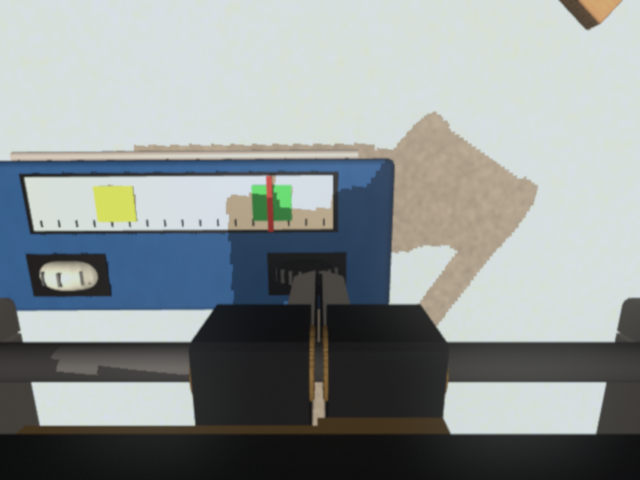

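The wrist view shows the red pointer at column 269.5 over the green sticker (columns 252–292). Allowing for parallax it is within about 1 mm of centre. I'll back off and check from the other cameras.

Emit:
jog_arm:
  moves:
    - [0,0,0,0,0,40,0]
    - [0,0,0,0,0,40,0]
    - [0,0,0,-20,-40,10,0]
    - [0,0,0,-25,-45,0,0]
    - [0,0,0,-25,-45,0,0]
    - [0,0,0,-25,-45,0,0]
    - [0,0,0,-25,-45,0,0]
    - [0,0,0,-25,-45,0,0]
    - [0,0,0,0,0,0,0]
    - [0,0,0,0,0,0,0]

```text
time: 7.42
tool_pos: [0.34, -0.4326, 0.3217]
ee_rot: [-3.142, 0.001, -1.439]
wrist_force: [-0.1, 0.0, -0.1]
width: 0.0003
```

Run:
```python
from h import *
im=snapshot("top"); b,p=measure("top",im,(225,205,460,330)); print(b)
for k,q in p.items(): print(k,loc(q).round(1))
a=cv2.imread("pics/top0.png")[288:312,260:302]; z=im[288:312,260:302,::-1]
v=np.vstack([cv2.resize(im[205:335,222:465,::-1],None,fx=3,fy=3),cv2.resize(np.hstack([a,z]),(729,200))]); cv2.imwrite("pics/fin.png",v)
```

```text
{'red': (np.float64(384.5609756097561), np.float64(243.390243902439), 41), 'green': (np.float64(384.4366197183099), np.float64(243.6443661971831), 284), 'yellow': (np.float64(304.5835694050992), np.float64(256.5070821529745), 353)}
red [ 20.6 -49.7]
green [ 20.6 -50.1]
yellow [20.6 37.6]
```

View pics/fin.png

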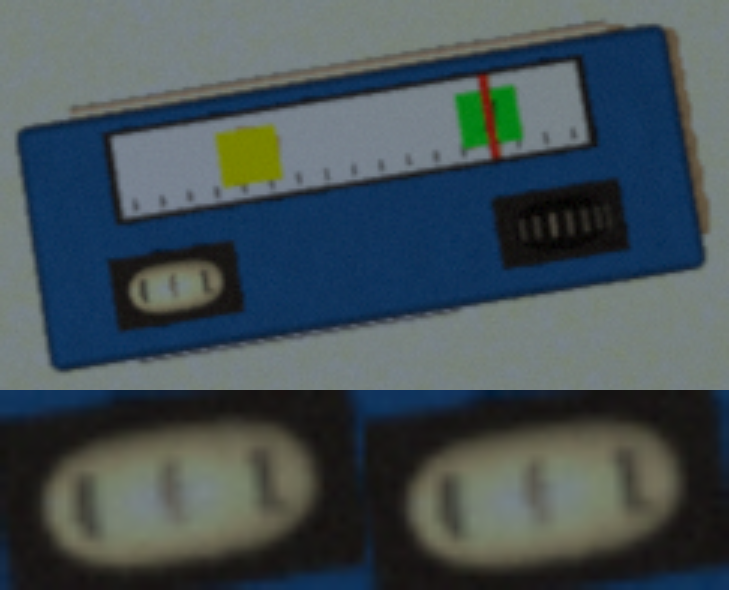

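The top view shows the pointer at (384.6,243.4) on the green sticker's centre at (384.4,243.6). The volume wheel's marks look the same before and after.

```bash
python3 -c "
from bench import *
print(close_job())"
```

```text
the job is handed in; nothing more can be done
None
```

The radio is tuned to the green-sticker station, and the job was handed in at about 7.5 s of the 32 s allowed. I rolled the black wheel with the closed fingertips in two pressed strokes towards the radio's -y side. The highest vertical wrist force I read was about 3.4 N.

- **Pointer:** after lifting off, it stood 0.4 mm from the sticker's centre by the top camera and 0.5 mm by the wrist camera. While the wheel was still pressed, the wrist camera read −2.2 mm. I put that down to the pointer dipping with the wheel and took the unpressed readings.
- **Volume wheel:** I never touched it. Its marks look the same in the top pictures from before and after.
- **Hand:** it ended well clear of the radio, with the wrist force near zero.
- **Radio position:** the scene camera placed the radio about 4 mm from where the top camera did. The wrist camera confirmed the wheel's place before I pressed it.

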